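# Make up two axle rebuild kits

## Robot

A 6-joint arm with a two-finger parallel gripper is mounted at the origin on the work surface. World frame = base frame: x ahead of the robot, y to its left, z up, the work surface at z = 0. Lengths are in m, angles in rad, forces in N, time in s.
With the tool pointing down it reaches from about 0.325 to 0.925 m from the base axis. Payload 3.1 kg.
Tool frame: the origin (TCP) lies on the centre line of the jaws, within the pads' length; the fingertips stand 25 mm ahead of it and the grasp point (between the pads) lies 6 mm ahead of it; z points along the fingers, y is the direction in which the jaws open and shut (so a half turn about z gives the same grasp; the last joint's range is limited). The gripper opens to 85 mm and grips with 20 to 120 N. Pads are 22 mm wide; open, the fingers measure 114 mm over their backs; the gripper's body (76 mm by 85 mm) begins 54 mm behind the grasp point. The pads swing forward as they close: fully open they stand 13 mm farther back than shut.
Start: joints at [1.177, 0.217, 1.613, -0, 1.311, -0.112], TCP at [0.174, 0.6, 0.256] pointing down, gripper open.
Joint ranges: [-2.75, 2.75], [-0.78, 2.1], [0.31, 2.55], [-1.13, 4.27], [0.13, 2.63], [-2.58, 2.58]. Speed limits (rad/s): [2.79, 2.79, 3.14, 3.14, 3.14, 3.14].

## Interface

Orientations are given as a 3x3 rotation matrix whose columns are the frame's x, y, z axes.
In Python, from bench import status, camera, camera_info, order gives the robot as it stands.
- The arm moves only by the tool send_rows, never from a script. Its argument "moves" is a list of rows, each an object of numbers: "hand": the opening, from 0 (shut) to 1 (fully open); "tx", "ty", "tz": the shift along the tool's x, y, z in m; "rx", "ry", "rz": the turn, a rotation vector about the tool's x, y, z in degrees. In form: [{"hand": .., "tx": .., "ty": .., "tz": .., "rx": .., "ry": .., "rz": ..}, ...]. A call has 1 to 10 rows; each row shifts and turns the commanded pose from where the row before left it, along the tool's axes as they then stand; what a row does not reach is not made up. A row lasts 1/12 s, in which the tool goes at most 41.7 mm and 7.16 degrees, less where a joint would pass 70% of its speed; a pose out of reach is approached as far as the arm can. A call with a gripper value outside its range is refused whole. The fingers move at their own pace and stop on an object; the grip force is fixed at half the most. Time passes only in rows, so rows that do not move let the fingers close. It gives the time, the measured TCP pose, the force and the opening at its end, in the units of the state.
- status.observe(): the state, without advancing time (a new reading comes with each control period).
- camera(name): name is "scene" or "side" or "wrist"; returns the picture (420x560x3 uint8, red, green, blue); there is no depth.
- camera_info(name): a dict with "vertical_fov" (degrees; the focal length in pixels is half the picture's height over the tangent of half this angle, whatever the lens; pixels are square), "cx", "cy" (the principal point, pixels), "R" (3x3) and "t" (3): a world point X has camera coordinates R X + t. Camera axes: x right, y down, z forward; pixel columns grow to the right and rows downward; lengths in m; the calibration is good to about 2 mm. A picture is of the moment at which its call begins: read the wrist's pose just before it. camera_info takes no time and is no camera call; for the wrist camera it gives the pose at the moment of the call.
- order.finish_job(): hands the job in, once; it reports no verdict.
The state is a dict: "time": time; "joint_positions": joint angles; "joint_vel": joint speeds; "effort": joint torques, N m; "position": TCP position; "orientation": TCP orientation; "ft_force": force on the tool from outside, world axes, zero at the start; "wrist_torque": the same for the moment, N m; "grip_width": finger opening in m.
Only numpy, scipy, OpenCV 4.12 (cv2) and the standard library are available. Lean on these libraries where they do the work, as an engineer would, in place of code of your own. Each camera call takes 0.05 s, during which the arm holds its last target. There are 200 camera calls.

## Task

Make up the two axle rebuild kits: the roller bearing and the bronze bush go into the red tray, the brass hex nut and the square aluminium cap into the yellow tray, one part to a compartment (either one), each flat on the tray's floor the same way up as it stood. Set the parts down rather than drop them, and leave the silver-grey bush and the blue round cap where they are.

Things in the scene. Friction and masses are not known exactly. Their poses are not given: they have to be found in the camera images.
- tray_red: Open shallow red steel kit tray, held fast to the table by magnets. Outside 161 (x) x 82 (y) x 10 mm high, walls 3 mm, floor 2 mm thick. A 3 mm partition across its middle, as high as the walls, makes two equal compartments, each 76 x 76 mm inside, their centres at x = -39.5 and +39.5 mm, y = 0 from the origin. Origin: centre of the underside; x runs along its length, z up.
- tray_yellow: Open shallow yellow steel kit tray, held fast to the table by magnets. Outside 161 (x) x 82 (y) x 10 mm high, walls 3 mm, floor 2 mm thick. A 3 mm partition across its middle, as high as the walls, makes two equal compartments, each 76 x 76 mm inside, their centres at x = -39.5 and +39.5 mm, y = 0 from the origin. Origin: centre of the underside; x runs along its length, z up.
- bearing_c (a point): Bright steel roller bearing lying flat: a plain cylinder 50 mm in diameter and 28 mm tall, with a ring of rollers and a bore showing on top. Point: on its axis, half-way up (14 mm above its underside); z up its axis. About 0.22 kg.
- bush_bronze_c (a point): Reddish bronze (copper-coloured) flanged bush standing upright on its flange, 36 mm tall: flange 50 mm diameter and 6 mm thick at the bottom, above it a round barrel 36 mm in diameter with a bore. Point: on its axis, half-way up (18 mm above its underside); z up its axis. About 0.17 kg.
- hub_nut_c (a point): Yellow brass-coloured hexagonal hub nut lying flat, 46 mm across flats, 53 mm across corners, 28 mm tall, with a bore. Point: on its axis, half-way up (14 mm above its underside); z up, its x axis is square to one pair of flats (the other pairs at 60 degree steps). About 0.2 kg.
- cap_square_c (a point): Bare aluminium bearing cap with a square foot 50 x 50 mm, 12 mm thick, with four corner bolt holes, and on it a round solid boss 34 mm in diameter that rises to 36 mm in all. Point: on its axis, half-way up (18 mm above its underside); z up, x and y square to the sides of the foot. About 0.15 kg.
- bush_steel_c (a point): SPARE, not part of either kit. Silver-grey flanged bush standing upright on its flange, 36 mm tall: flange 50 mm diameter and 6 mm thick at the bottom, above it a round barrel 36 mm in diameter with a bore. Point: on its axis, half-way up (18 mm above its underside); z up its axis.
- cap_round_c (a point): SPARE, not part of either kit. Blue painted cap with a round foot 54 mm in diameter, 12 mm thick, and a round boss 34 mm in diameter that rises to 36 mm in all. Point: on its axis, half-way up; z up.
Not all that is in view belongs to the job. Of the things that look like the part that bears bush_bronze_c, take the one that is farthest to the robot's left at the start.

How it is judged:
By the outcome, as a careful person would: the job done as asked, in the order asked, and still so for the second after the job is handed in, with the robot touching nothing.
It also fails if it takes over 93 s, if anything falls off the work surface, if the arm or the gripper's body presses on something with over 40 N, if the wrist force passes 120 N, or if a joint passes its speed limit or range.

## Working session

There is one attempt and no reset: what is moved stays moved. The work goes in short steps, Python scripts to look and compute and a tool call to move; the robot and the scene stay as the last step left them, time stands still between calls to the robot, and variables do not carry over. Pictures are saved under pics/ and viewed, about 12 in all and at most 16, crops included, and the job is handed in when it is done.

Besides the shell and the picture viewer there is one more tool, called after "Emit:" by a JSON object that holds its "name" and its "arguments", one argument or row to a line. send_rows: Moves the arm, as the interface text tells. Its arguments: {"type":"object","properties":{"moves":{"type":"array"}},"required":["moves"]}

```bash
ls; mkdir -p pics; python3 - <<'E'
from bench import status,camera,camera_info
import cv2,json
print(status.observe())
for n in ["scene","side","wrist"]:
    print(n,camera_info(n))
    cv2.imwrite(f"pics/{n}0.png",camera(n)[:,:,::-1])
E
```

```text
pics
{'time': 0.0, 'joint_positions': array([ 1.17679900e+00,  2.17775815e-01,  1.61491677e+00,  1.39287785e-05,
        1.31129905e+00, -1.12227578e-01]), 'joint_vel': array([ 0.00059464, -0.00127557,  0.00133598, -0.00052225,  0.00021648,
       -0.00094791]), 'effort': array([-1.11516976e-03, -3.96832860e+01, -3.03857732e+01, -1.01376145e-04,
        9.53754323e-03, -7.32112909e-06]), 'position': array([0.17348738, 0.59965968, 0.25496383]), 'orientation': array([[-9.60563723e-01,  2.78058380e-01, -9.33356744e-04],
       [ 2.78059804e-01,  9.60561222e-01, -2.21000502e-03],
       [ 2.82035878e-04, -2.38237965e-03, -9.99997122e-01]]), 'ft_force': array([-0.26264198,  0.19124004,  0.38482364]), 'wrist_torque': array([ 0.01931311,  0.01749119, -0.01847178]), 'grip_width': 0.0850959283664159}
scene {'vertical_fov': 46.69735419699302, 'cx': 273.74857514568856, 'cy': 211.8190412925452, 'R': array([[-0.54878235,  0.83582312, -0.01541583],
       [ 0.72069659,  0.46368776, -0.51535433],
       [-0.42359693, -0.2939275 , -0.85683853]]), 't': array([ 0.31054237, -0.35432971,  1.22314471])}
side {'vertical_fov': 56.58380674144865, 'cx': 280.14709383259276, 'cy': 207.1998421870969, 'R': array([[ 0.81927945, -0.57331559, -0.0095085 ],
       [-0.37411107, -0.5218982 , -0.76659192],
       [ 0.43453664,  0.63161024, -0.64206418]]), 't': array([-0.43769604,  0.22962505,  0.52536873])}
wrist {'vertical_fov': 68.8075231499302, 'cx': 270.64671316893606, 'cy': 207.87940227265142, 'R': array([[ 0.27727289,  0.96078978, -0.00165849],
       [ 0.92504022, -0.26648868,  0.27071088],
       [ 0.25965428, -0.07659496, -0.96265927]]), 't': array([-0.62307451, -0.03634542,  0.37897861])}
```

View pics/scene0.png

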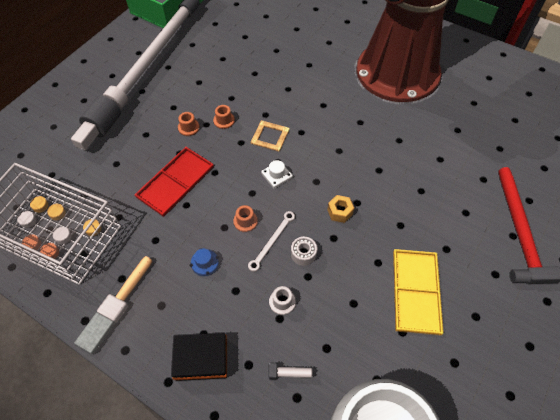

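View pics/side0.png

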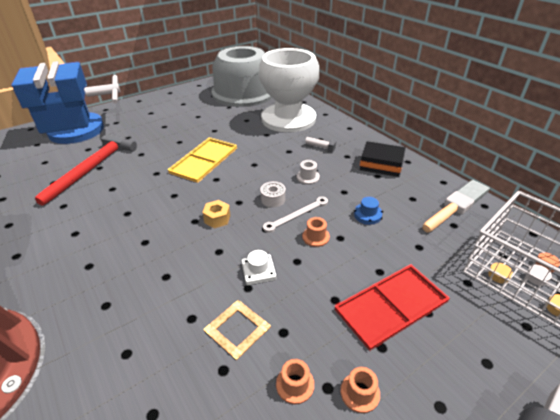

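View pics/wrist0.png

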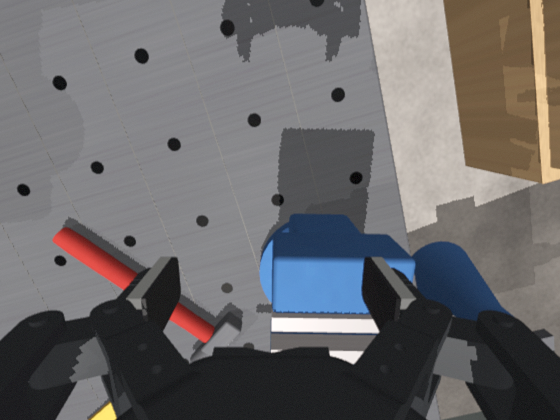

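Candidates for the bronze bush: scene (245,217), (187,122), (223,116). There is also orange stuff in the basket, which is not a bush. I expect (245,217) to be the leftmost and will check that by number. Bearing is at (303,250), with the steel bush at (282,298) as its lookalike. The nut is at (341,208), the square cap at (277,173) and the blue cap at (204,261), and the trays are red (175,181) and yellow (417,291).

```bash
cat > h.py <<'E'
import numpy as np,cv2
from bench import status,camera,camera_info
def K(i,h=420): return h/2/np.tan(np.radians(i["vertical_fov"]/2))
def ray(i,p):
    f=K(i);d=i["R"].T@np.array([(p[0]-i["cx"])/f,(p[1]-i["cy"])/f,1]);return -i["R"].T@i["t"],d/np.linalg.norm(d)
def onz(i,p,z):
    c,d=ray(i,p);return c+d*(z-c[2])/d[2]
def tri(i,p,j,q):
    a,u=ray(i,p);b,v=ray(j,q);s=np.linalg.lstsq(np.c_[u,-v],b-a,rcond=None)[0]
    x,y=a+u*s[0],b+v*s[1];return (x+y)/2,np.linalg.norm(x-y)
def proj(i,X):
    c=i["R"]@np.array(X)+i["t"];return c[:2]/c[2]*K(i)+[i["cx"],i["cy"]]
def blob(img,p,kind,r=45):
    hsv=cv2.cvtColor(img,cv2.COLOR_RGB2HSV).astype(int);H,S,V=hsv[...,0],hsv[...,1],hsv[...,2]
    m={"or":(H<15)&(S>120)&(V>50),"ye":(H>13)&(H<35)&(S>120)&(V>60),"red":((H<6)|(H>174))&(S>180)&(V>70),
       "wh":(S<60)&(V>130),"bl":(H>100)&(H<130)&(S>120)}[kind].astype(np.uint8)
    w=np.zeros_like(m);cv2.circle(w,tuple(map(int,p)),r,1,-1);m=cv2.morphologyEx(m*w,cv2.MORPH_CLOSE,np.ones((5,5),np.uint8))
    cs=cv2.findContours(m,cv2.RETR_EXTERNAL,cv2.CHAIN_APPROX_NONE)[0]
    return cv2.convexHull(max(cs,key=cv2.contourArea))
E
python3 - <<'E'
from h import *
I={n:camera_info(n) for n in("scene","side")};P={n:cv2.imread(f"pics/{n}0.png")[:,:,::-1].copy() for n in I}
def bc(h): x,y,w,hh=cv2.boundingRect(h);return np.array([x+(w-1)/2,y+(hh-1)/2]),(w,hh)
for n,k,a,b,r in [("bushA","or",(245,217),(316,231),24),("bushB","or",(187,122),(361,388),20),("bushC","or",(223,116),(295,380),20),
 ("nut","ye",(341,208),(216,214),24),("bearing","wh",(304,250),(273,194),17),("steel","wh",(282,298),(308,171),18),("cap","wh",(277,173),(259,266),22),("blue","bl",(204,261),(369,210),25)]:
    ha,hb=blob(P["scene"],a,k,r),blob(P["side"],b,k,r+ (8 if n in("bushB","bushC") else 0))
    (pa,sa),(pb,sb)=bc(ha),bc(hb)
    X,e=tri(I["scene"],pa,I["side"],pb);print(n,pa,sa,pb,sb,X.round(4),round(e,4))
for n,k,a,b in [("red","red",(175,181),(392,305)),("yellow","ye",(417,291),(203,158))]:
    for c,p in(("scene",a),("side",b)):
        h=blob(P[c],p,k,70);W=np.array([onz(I[c],q[0],.008)[:2] for q in h],np.float32)
        print(n,c,cv2.minAreaRect(W*1000))
E
```

```text
bushA [244.5 218. ] (24, 27) [315.5 231.5] (26, 28) [ 0.5647 -0.0711  0.014 ] 0.0013
bushB [188.  123.5] (21, 24) [359.  389.5] (37, 46) [ 0.4273 -0.3283  0.0122] 0.0006
bushC [223.5 116.5] (22, 24) [294.5 381. ] (38, 45) [ 0.3664 -0.2718  0.0125] 0.0008
nut [340.5 208.5] (26, 28) [216. 215.] (27, 23) [0.4381 0.0809 0.011 ] 0.0006
bearing [303.5 248. ] (26, 25) [273. 194.] (35, 35) [0.5607 0.0652 0.0171] 0.0025
steel [281.5 300. ] (26, 29) [308. 171.] (37, 37) [0.6722 0.0881 0.0159] 0.0015
cap [276.5 173.5] (32, 28) [259. 266.] (45, 45) [ 0.4355 -0.0786  0.0113] 0.0006
blue [204.  261.5] (27, 26) [368. 210.] (27, 27) [ 0.6873 -0.0819  0.0127] 0.0004
red scene ((565.6273803710938, -257.53192138671875), (85.30355072021484, 162.6374969482422), 86.3731460571289)
red side ((563.7195434570312, -258.3927917480469), (86.94217681884766, 162.07147216796875), 85.91578674316406)
yellow scene ((514.905029296875, 288.02056884765625), (165.80758666992188, 85.86711883544922), 27.5010986328125)
yellow side ((512.4217529296875, 284.46746826171875), (170.67205810546875, 92.03856658935547), 27.518705368041992)
```

Bush A at (245,217) has y = -0.071, against -0.33 and -0.27 for the other two, so it is the leftmost and the one to take. I'm moving to hover over the bearing first.

Emit:
{"name": "send_rows", "arguments": {
  "moves": [
    {"hand": 1,"tx": 0,"ty": 0,"tz": 0,"rx": 0,"ry": 0,"rz": -6},
    {"hand": 1,"tx": 0,"ty": 0,"tz": 0,"rx": 0,"ry": 0,"rz": -6},
    {"hand": 1,"tx": -0.025,"ty": -0.03,"tz": 0,"rx": 0,"ry": 0,"rz": 0},
    {"hand": 1,"tx": -0.025,"ty": -0.03,"tz": 0,"rx": 0,"ry": 0,"rz": 0},
    {"hand": 1,"tx": -0.025,"ty": -0.03,"tz": 0,"rx": 0,"ry": 0,"rz": 0},
    {"hand": 1,"tx": -0.025,"ty": -0.03,"tz": 0,"rx": 0,"ry": 0,"rz": 0},
    {"hand": 1,"tx": -0.025,"ty": -0.03,"tz": 0,"rx": 0,"ry": 0,"rz": 0},
    {"hand": 1,"tx": -0.025,"ty": -0.03,"tz": 0,"rx": 0,"ry": 0,"rz": 0},
    {"hand": 1,"tx": -0.025,"ty": -0.03,"tz": 0,"rx": 0,"ry": 0,"rz": 0},
    {"hand": 1,"tx": -0.025,"ty": -0.03,"tz": 0,"rx": 0,"ry": 0,"rz": 0}
  ]
}}

```text
time: 0.98
position: [0.3564, 0.3448, 0.2561]
orientation: [[-0.997, 0.072, -0.0], [0.072, 0.997, -0.0], [0.0, -0.0, -1.0]]
ft_force: [1.0, -0.0, -0.5]
grip_width: 0.0857
```

Emit:
{"name": "send_rows", "arguments": {
  "moves": [
    {"hand": 1,"tx": -0.025,"ty": -0.03,"tz": 0,"rx": 0,"ry": 0,"rz": 0},
    {"hand": 1,"tx": -0.025,"ty": -0.03,"tz": 0,"rx": 0,"ry": 0,"rz": 0},
    {"hand": 1,"tx": -0.025,"ty": -0.03,"tz": 0,"rx": 0,"ry": 0,"rz": 0},
    {"hand": 1,"tx": -0.025,"ty": -0.03,"tz": 0,"rx": 0,"ry": 0,"rz": 0},
    {"hand": 1,"tx": -0.025,"ty": -0.03,"tz": 0,"rx": 0,"ry": 0,"rz": 0},
    {"hand": 1,"tx": -0.025,"ty": -0.03,"tz": 0,"rx": 0,"ry": 0,"rz": 0},
    {"hand": 1,"tx": -0.025,"ty": -0.03,"tz": 0,"rx": 0,"ry": 0,"rz": 0},
    {"hand": 1,"tx": -0.02,"ty": -0.03,"tz": 0,"rx": 0,"ry": 0,"rz": 0},
    {"hand": 1,"tx": 0,"ty": 0,"tz": 0,"rx": 0,"ry": 0,"rz": 0}
  ]
}}

```text
time: 1.73
position: [0.5359, 0.0877, 0.2563]
orientation: [[-0.997, 0.078, 0.002], [0.078, 0.997, -0.003], [-0.002, -0.003, -1.0]]
ft_force: [0.0, 0.1, -0.3]
grip_width: 0.0855
```

```bash
python3 - <<'E'
from h import *
s=status.observe();i=camera_info("wrist");im=camera("wrist")
np.savez("w1.npz",im=im,**i)
cv2.imwrite("pics/w1.png",im[:,:,::-1]);print(s["time"],s["position"],s["orientation"].round(4),s["ft_force"])
for X in [(.5607,.0652,.028),(.4381,.0809,.028),(.4355,-.0786,.036),(.5647,-.0711,.036)]:print(proj(i,X))
E
```

```text
1.7333 [0.53588613 0.0876559  0.2562961 ] [[-0.9969  0.0781  0.002 ]
 [ 0.0781  0.9969 -0.0032]
 [-0.0023 -0.003  -1.    ]] [ 0.00299704  0.05917844 -0.32854111]
[254.45242437 205.02418088]
[258.59379575  92.93934915]
[106.3218643  102.19593962]
[137.51142332 218.83125173]
```

View pics/w1.png

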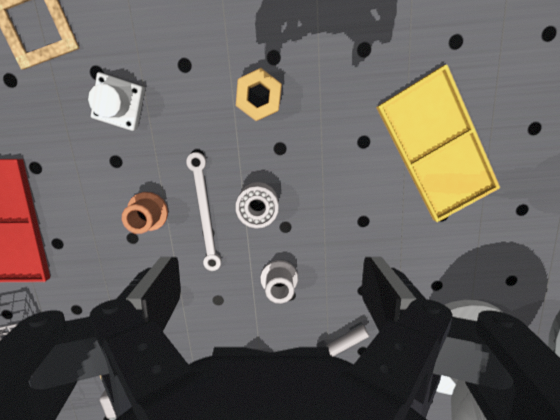

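The wrist view shows the bearing at (257,206), nut (259,94), square cap (105,99), bronze bush (140,216) and steel bush (281,285), all close to the triangulated predictions. I'll refine from this view.

```bash
python3 - <<'E'
from h import *
d=np.load("w1.npz");i={k:d[k] for k in("vertical_fov","cx","cy","R","t")};im=d["im"]
for n,p,z in [("bearing",(256.5,206),.028),("bush",(140,215),.036),("cap",(104,99),.036)]:print(n,onz(i,p,z).round(4))
for k,p,r,z in [("ye",(259,95),35,.028)]:
    W=np.array([onz(i,q[0],z)[:2] for q in blob(im,p,k,r)],np.float32)*1000
    print("nut",cv2.minAreaRect(W),cv2.approxPolyDP(W.reshape(-1,1,2),5,True)[:,0].round(0).tolist())
W=np.array([onz(i,q[0],.01)[:2] for q in blob(im,(438,143),"ye",95)],np.float32)*1000;print("yel",cv2.minAreaRect(W))
a=[onz(i,q,.012)[:2] for q in((146,83),(133,130))];print("cap edge",a,np.degrees(np.arctan2(*(a[1]-a[0])[::-1])))
a=[onz(i,q,.004)[:2] for q in((196,161),(212,263))];print("wrench",a)
E
```

```text
bearing [0.5621 0.0675 0.028 ]
bush [ 0.5603 -0.0673  0.036 ]
cap [ 0.4322 -0.0803  0.036 ]
nut ((439.4220275878906, 80.46981811523438), (50.926517486572266, 45.261112213134766), 51.596710205078125) [[414.0, 85.0], [430.0, 104.0], [457.0, 99.0], [464.0, 76.0], [448.0, 57.0], [424.0, 60.0]]
yel ((514.2200927734375, 286.686767578125), (164.2334747314453, 85.0547103881836), 27.612661361694336)
cap edge [array([ 0.41686269, -0.04254571]), array([ 0.46539254, -0.06689299])] -26.64278578261225
wrench [array([ 0.50697949, -0.00187081]), array([ 6.42154161e-01, -5.94805610e-05])]
```

Emit:
{"name": "send_rows", "arguments": {
  "moves": [
    {"hand": 0.8,"tx": -0.028,"ty": -0.019,"tz": 0.012,"rx": 0,"ry": 0,"rz": 0},
    {"hand": 0.8,"tx": 0,"ty": 0,"tz": 0.04,"rx": 0,"ry": 0,"rz": 0},
    {"hand": 0.8,"tx": 0,"ty": 0,"tz": 0.04,"rx": 0,"ry": 0,"rz": 0},
    {"hand": 0.8,"tx": 0,"ty": 0,"tz": 0.04,"rx": 0,"ry": 0,"rz": 0},
    {"hand": 0.8,"tx": 0,"ty": 0,"tz": 0.03,"rx": 0,"ry": 0,"rz": 0},
    {"hand": 0.8,"tx": 0,"ty": 0,"tz": 0.02,"rx": 0,"ry": 0,"rz": 0},
    {"hand": 0.8,"tx": 0,"ty": 0,"tz": 0.01,"rx": 0,"ry": 0,"rz": 0},
    {"hand": 0.8,"tx": 0,"ty": 0,"tz": 0.0,"rx": 0,"ry": 0,"rz": 0},
    {"hand": 0.8,"tx": 0,"ty": 0,"tz": 0.0,"rx": 0,"ry": 0,"rz": 0}
  ]
}}

```text
time: 2.53
position: [0.5596, 0.0728, 0.0646]
orientation: [[-0.997, 0.071, -0.0], [0.071, 0.997, 0.0], [0.0, 0.0, -1.0]]
ft_force: [1.0, -0.5, 1.1]
grip_width: 0.0683
```

```bash
python3 - <<'E'
from h import *
im=np.vstack([np.hstack([camera("wrist")]),]);a=camera("side");i=camera_info("side");p=proj(i,status.observe()["position"]).astype(int);print(p,status.observe()["position"])
c=a[max(0,p[1]-70):p[1]+70,max(0,p[0]-90):p[0]+90]
c=cv2.resize(c,(540,420));cv2.imwrite("pics/c1.png",np.vstack([c,])[:,:,::-1]);cv2.imwrite("pics/w2.png",im[:,:,::-1])
E
```

```text
[270 172] [0.56140055 0.07251707 0.06651653]
```

View pics/c1.png

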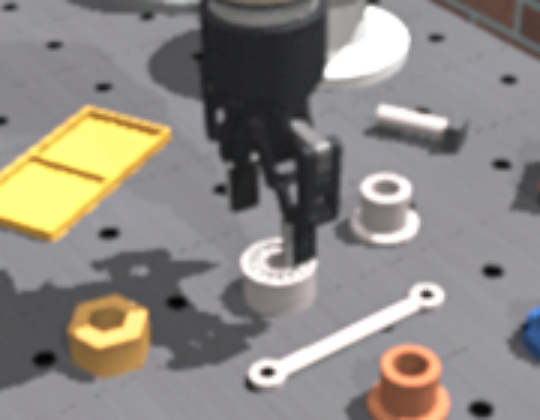

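View pics/w2.png

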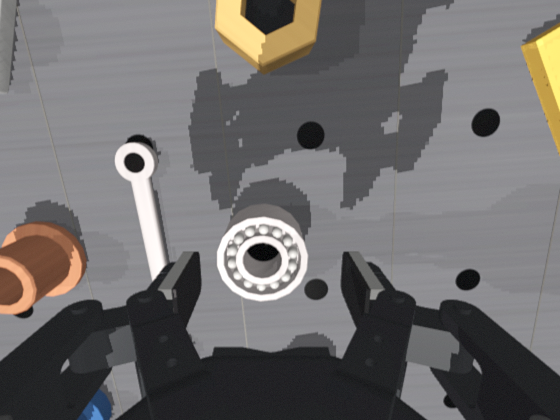

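The bearing's top is centred at (262,258) and the jaw midline is at 271 px, so I need about -5 mm along y. Nothing sits under the fingers. I'm descending and gripping.

Emit:
{"name": "send_rows", "arguments": {
  "moves": [
    {"hand": 0.8,"tx": -0.001,"ty": -0.005,"tz": 0.01,"rx": 0,"ry": 0,"rz": 0},
    {"hand": 0.8,"tx": 0,"ty": 0,"tz": 0.012,"rx": 0,"ry": 0,"rz": 0},
    {"hand": 0.8,"tx": 0,"ty": 0,"tz": 0.008,"rx": 0,"ry": 0,"rz": 0},
    {"hand": 0.8,"tx": 0,"ty": 0,"tz": 0,"rx": 0,"ry": 0,"rz": 0},
    {"hand": 0,"tx": 0,"ty": 0,"tz": 0,"rx": 0,"ry": 0,"rz": 0},
    {"hand": 0,"tx": 0,"ty": 0,"tz": 0,"rx": 0,"ry": 0,"rz": 0},
    {"hand": 0,"tx": 0,"ty": 0,"tz": 0,"rx": 0,"ry": 0,"rz": 0},
    {"hand": 0,"tx": 0,"ty": 0,"tz": 0,"rx": 0,"ry": 0,"rz": 0},
    {"hand": 0,"tx": 0,"ty": 0,"tz": 0,"rx": 0,"ry": 0,"rz": 0}
  ]
}}

```text
time: 3.38
position: [0.5602, 0.0671, 0.0343]
orientation: [[-0.997, 0.072, 0.0], [0.072, 0.997, -0.0], [-0.0, -0.0, -1.0]]
ft_force: [0.7, -0.8, -1.5]
grip_width: 0.0477
```

Emit:
{"name": "send_rows", "arguments": {
  "moves": [
    {"hand": 0,"tx": 0,"ty": 0,"tz": -0.015,"rx": 0,"ry": 0,"rz": 0},
    {"hand": 0,"tx": 0,"ty": 0,"tz": -0.03,"rx": 0,"ry": 0,"rz": 0},
    {"hand": 0,"tx": 0,"ty": 0,"tz": -0.035,"rx": 0,"ry": 0,"rz": 0},
    {"hand": 0,"tx": 0,"ty": -0.015,"tz": -0.01,"rx": 0,"ry": 0,"rz": 0},
    {"hand": 0,"tx": 0.002,"ty": -0.03,"tz": 0,"rx": 0,"ry": 0,"rz": 0},
    {"hand": 0,"tx": 0.002,"ty": -0.03,"tz": 0,"rx": 0,"ry": 0,"rz": 0}
  ]
}}

```text
time: 3.88
position: [0.552, -0.0076, 0.1262]
orientation: [[-0.998, 0.07, 0.004], [0.07, 0.998, -0.001], [-0.004, -0.0, -1.0]]
ft_force: [0.1, -0.8, -2.0]
grip_width: 0.0483
```

Emit:
{"name": "send_rows", "arguments": {
  "moves": [
    {"hand": 0,"tx": 0.002,"ty": -0.037,"tz": 0,"rx": 0,"ry": 0,"rz": 0},
    {"hand": 0,"tx": 0.002,"ty": -0.037,"tz": 0,"rx": 0,"ry": 0,"rz": 0},
    {"hand": 0,"tx": 0.002,"ty": -0.037,"tz": 0,"rx": 0,"ry": 0,"rz": 0},
    {"hand": 0,"tx": 0.001,"ty": -0.037,"tz": 0,"rx": 0,"ry": 0,"rz": 0},
    {"hand": 0,"tx": 0.001,"ty": -0.037,"tz": 0,"rx": 0,"ry": 0,"rz": 0},
    {"hand": 0,"tx": 0,"ty": -0.03,"tz": 0,"rx": 0,"ry": 0,"rz": 0},
    {"hand": 0,"tx": 0,"ty": -0.02,"tz": 0,"rx": 0,"ry": 0,"rz": 0},
    {"hand": 0,"tx": 0,"ty": -0.014,"tz": 0,"rx": 0,"ry": 0,"rz": 0},
    {"hand": 0,"tx": 0,"ty": 0,"tz": 0,"rx": 0,"ry": 0,"rz": 0},
    {"hand": 0,"tx": 0,"ty": 0,"tz": 0,"rx": 0,"ry": 0,"rz": 0}
  ]
}}

```text
time: 4.72
position: [0.5245, -0.2551, 0.124]
orientation: [[-0.997, 0.074, -0.001], [0.074, 0.997, 0.001], [0.001, 0.001, -1.0]]
ft_force: [-0.3, 0.4, -2.9]
grip_width: 0.0478
```

```bash
python3 - <<'E'
from h import *
s=status.observe();i=camera_info("wrist");im=camera("wrist");print(s["position"],s["grip_width"],s["ft_force"])
W=np.array([onz(i,q[0],.010)[:2] for q in blob(im,(280,250),"red",400)],np.float32)*1000;print(cv2.minAreaRect(W))
s2=camera_info("scene");print(proj(s2,(.5255,-.2555,.03)))
cv2.imwrite("pics/w3.png",im[:,:,::-1])
E
```

```text
[ 0.5245359  -0.25514874  0.12397095] 0.047838311633159734 [-0.30279487  0.43310394 -2.92316596]
((511.2075500488281, -224.21768188476562), (82.77175903320312, 39.7174072265625), 29.821842193603516)
[184.85338821 161.06657629]
```

View pics/w3.png

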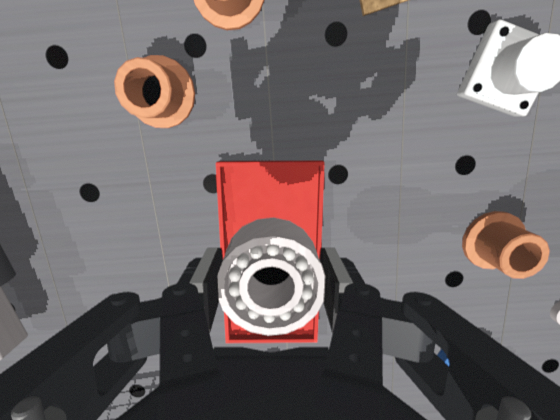

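The bearing is held upright and centred between the tray's side walls (edges at 218 and 323 px, mid 270.5). I'm lowering it into the near compartment.

Emit:
{"name": "send_rows", "arguments": {
  "moves": [
    {"hand": 0,"tx": 0,"ty": 0,"tz": 0.03,"rx": 0,"ry": 0,"rz": 0},
    {"hand": 0,"tx": 0,"ty": 0,"tz": 0.03,"rx": 0,"ry": 0,"rz": 0},
    {"hand": 0,"tx": 0,"ty": 0,"tz": 0.015,"rx": 0,"ry": 0,"rz": 0},
    {"hand": 0,"tx": 0,"ty": 0,"tz": 0.008,"rx": 0,"ry": 0,"rz": 0},
    {"hand": 0,"tx": 0,"ty": 0,"tz": 0.002,"rx": 0,"ry": 0,"rz": 0},
    {"hand": 0,"tx": 0,"ty": 0,"tz": 0.001,"rx": 0,"ry": 0,"rz": 0},
    {"hand": 0,"tx": 0,"ty": 0,"tz": 0.001,"rx": 0,"ry": 0,"rz": 0},
    {"hand": 0,"tx": 0,"ty": 0,"tz": 0,"rx": 0,"ry": 0,"rz": 0},
    {"hand": 0,"tx": 0,"ty": 0,"tz": 0,"rx": 0,"ry": 0,"rz": 0}
  ]
}}

```text
time: 5.52
position: [0.5259, -0.2558, 0.0388]
orientation: [[-0.997, 0.072, 0.002], [0.072, 0.997, -0.001], [-0.002, -0.001, -1.0]]
ft_force: [0.2, -0.0, -1.8]
grip_width: 0.0477
```

Emit:
{"name": "send_rows", "arguments": {
  "moves": [
    {"hand": 0,"tx": 0,"ty": 0,"tz": 0.001,"rx": 0,"ry": 0,"rz": 0},
    {"hand": 0,"tx": 0,"ty": 0,"tz": 0,"rx": 0,"ry": 0,"rz": 0},
    {"hand": 0,"tx": 0,"ty": 0,"tz": 0,"rx": 0,"ry": 0,"rz": 0}
  ]
}}

```text
time: 5.77
position: [0.525, -0.2554, 0.0366]
orientation: [[-0.997, 0.072, 0.0], [0.072, 0.997, -0.0], [-0.0, -0.0, -1.0]]
ft_force: [-0.0, -0.1, -2.5]
grip_width: 0.0482
```

Emit:
{"name": "send_rows", "arguments": {
  "moves": [
    {"hand": 0,"tx": 0,"ty": 0,"tz": 0.001,"rx": 0,"ry": 0,"rz": 0},
    {"hand": 0,"tx": 0,"ty": 0,"tz": 0,"rx": 0,"ry": 0,"rz": 0},
    {"hand": 0,"tx": 0,"ty": 0,"tz": 0,"rx": 0,"ry": 0,"rz": 0}
  ]
}}

```text
time: 6.02
position: [0.5251, -0.2555, 0.0362]
orientation: [[-0.997, 0.072, 0.0], [0.072, 0.997, -0.0], [-0.0, -0.0, -1.0]]
ft_force: [-3.0, 1.5, 5.1]
grip_width: 0.0478
```

Touchdown at +5 N. I'm releasing, lifting, and moving over bush A.

Emit:
{"name": "send_rows", "arguments": {
  "moves": [
    {"hand": 0.72,"tx": 0,"ty": 0,"tz": 0,"rx": 0,"ry": 0,"rz": 0},
    {"hand": 0.72,"tx": 0,"ty": 0,"tz": 0,"rx": 0,"ry": 0,"rz": 0},
    {"hand": 0.72,"tx": 0,"ty": 0,"tz": 0,"rx": 0,"ry": 0,"rz": 0},
    {"hand": 0.72,"tx": 0,"ty": 0,"tz": 0,"rx": 0,"ry": 0,"rz": 0},
    {"hand": 0.72,"tx": 0,"ty": 0,"tz": -0.01,"rx": 0,"ry": 0,"rz": 0},
    {"hand": 0.72,"tx": 0,"ty": 0,"tz": -0.03,"rx": 0,"ry": 0,"rz": 0},
    {"hand": 0.72,"tx": 0,"ty": 0,"tz": -0.04,"rx": 0,"ry": 0,"rz": 0},
    {"hand": 0.8,"tx": 0,"ty": 0.02,"tz": -0.02,"rx": 0,"ry": 0,"rz": 0},
    {"hand": 0.8,"tx": -0.005,"ty": 0.035,"tz": 0,"rx": 0,"ry": 0,"rz": 0},
    {"hand": 0.8,"tx": -0.005,"ty": 0.035,"tz": 0,"rx": 0,"ry": 0,"rz": 0}
  ]
}}

```text
time: 6.85
position: [0.5435, -0.1671, 0.1393]
orientation: [[-0.997, 0.075, 0.007], [0.075, 0.997, -0.003], [-0.007, -0.002, -1.0]]
ft_force: [0.9, 0.5, -0.4]
grip_width: 0.0683
```

Emit:
{"name": "send_rows", "arguments": {
  "moves": [
    {"hand": 0.8,"tx": -0.005,"ty": 0.035,"tz": 0,"rx": 0,"ry": 0,"rz": 0},
    {"hand": 0.8,"tx": -0.005,"ty": 0.035,"tz": 0,"rx": 0,"ry": 0,"rz": 0},
    {"hand": 0.8,"tx": -0.002,"ty": 0.028,"tz": 0,"rx": 0,"ry": 0,"rz": 0},
    {"hand": 0.8,"tx": 0,"ty": 0,"tz": 0,"rx": 0,"ry": 0,"rz": 0},
    {"hand": 0.8,"tx": 0,"ty": 0,"tz": 0,"rx": 0,"ry": 0,"rz": 0}
  ]
}}

```text
time: 7.27
position: [0.5606, -0.068, 0.1359]
orientation: [[-0.998, 0.069, 0.001], [0.069, 0.998, -0.001], [-0.001, -0.001, -1.0]]
ft_force: [-0.7, 0.2, 0.3]
grip_width: 0.0682
```

```bash
python3 - <<'E'
from h import *
s=status.observe();i=camera_info("wrist");im=camera("wrist");print(s["position"],s["grip_width"],s["ft_force"],s["time"])
for X in [(.561,-.068,.036),(.561,-.068,0)]:print(proj(i,X))
cv2.imwrite("pics/w4.png",im[:,:,::-1])
E
```

```text
[ 0.56061512 -0.06802702  0.13590557] 0.06823192989551817 [-0.70764677  0.17941889  0.26938708] 7.2667
[271.94303616 216.9939186 ]
[271.76541162 204.4135546 ]
```

View pics/w4.png

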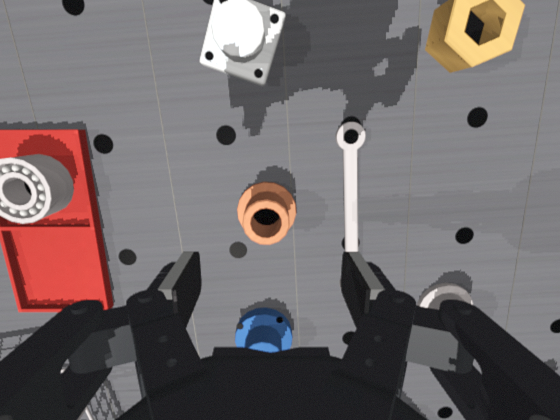

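The bush top is at (266,217), 5 px left of the jaw midline, so ty -4 mm. The bearing lies flat in its compartment.

Emit:
{"name": "send_rows", "arguments": {
  "moves": [
    {"hand": 0.8,"tx": 0,"ty": -0.004,"tz": 0.03,"rx": 0,"ry": 0,"rz": 0},
    {"hand": 0.8,"tx": 0,"ty": 0,"tz": 0.035,"rx": 0,"ry": 0,"rz": 0},
    {"hand": 0.8,"tx": 0,"ty": 0,"tz": 0.023,"rx": 0,"ry": 0,"rz": 0},
    {"hand": 0.8,"tx": 0,"ty": 0,"tz": 0.01,"rx": 0,"ry": 0,"rz": 0},
    {"hand": 0.8,"tx": 0,"ty": 0,"tz": 0,"rx": 0,"ry": 0,"rz": 0},
    {"hand": 0,"tx": 0,"ty": 0,"tz": 0,"rx": 0,"ry": 0,"rz": 0},
    {"hand": 0,"tx": 0,"ty": 0,"tz": 0,"rx": 0,"ry": 0,"rz": 0},
    {"hand": 0,"tx": 0,"ty": 0,"tz": 0,"rx": 0,"ry": 0,"rz": 0},
    {"hand": 0,"tx": 0,"ty": 0,"tz": 0,"rx": 0,"ry": 0,"rz": 0},
    {"hand": 0,"tx": 0,"ty": 0,"tz": 0,"rx": 0,"ry": 0,"rz": 0}
  ]
}}

```text
time: 8.15
position: [0.5624, -0.0741, 0.0399]
orientation: [[-0.997, 0.072, 0.005], [0.072, 0.997, -0.002], [-0.005, -0.001, -1.0]]
ft_force: [-0.4, -1.3, 7.0]
grip_width: 0.0342
```

Emit:
{"name": "send_rows", "arguments": {
  "moves": [
    {"hand": 0,"tx": 0,"ty": 0,"tz": 0,"rx": 0,"ry": 0,"rz": 0},
    {"hand": 0,"tx": 0,"ty": 0,"tz": 0,"rx": 0,"ry": 0,"rz": 0}
  ]
}}

```text
time: 8.32
position: [0.5624, -0.0741, 0.0399]
orientation: [[-0.997, 0.072, 0.005], [0.072, 0.997, -0.002], [-0.005, -0.001, -1.0]]
ft_force: [-0.4, -0.6, 6.0]
grip_width: 0.0344
```

Emit:
{"name": "send_rows", "arguments": {
  "moves": [
    {"hand": 0,"tx": 0,"ty": 0,"tz": -0.015,"rx": 0,"ry": 0,"rz": 0},
    {"hand": 0,"tx": 0,"ty": 0,"tz": -0.03,"rx": 0,"ry": 0,"rz": 0},
    {"hand": 0,"tx": 0,"ty": 0,"tz": -0.035,"rx": 0,"ry": 0,"rz": 0},
    {"hand": 0,"tx": -0.005,"ty": -0.02,"tz": -0.005,"rx": 0,"ry": 0,"rz": 0},
    {"hand": 0,"tx": -0.01,"ty": -0.035,"tz": 0,"rx": 0,"ry": 0,"rz": 0},
    {"hand": 0,"tx": -0.01,"ty": -0.035,"tz": 0,"rx": 0,"ry": 0,"rz": 0},
    {"hand": 0,"tx": -0.01,"ty": -0.035,"tz": 0,"rx": 0,"ry": 0,"rz": 0},
    {"hand": 0,"tx": -0.01,"ty": -0.03,"tz": 0,"rx": 0,"ry": 0,"rz": 0},
    {"hand": 0,"tx": -0.007,"ty": -0.018,"tz": 0,"rx": 0,"ry": 0,"rz": 0},
    {"hand": 0,"tx": -0.003,"ty": -0.01,"tz": 0,"rx": 0,"ry": 0,"rz": 0}
  ]
}}

```text
time: 9.15
position: [0.6021, -0.2627, 0.1225]
orientation: [[-0.997, 0.074, 0.001], [0.074, 0.997, -0.001], [-0.001, -0.001, -1.0]]
ft_force: [0.3, -0.8, -1.0]
grip_width: 0.0341
```

Emit:
{"name": "send_rows", "arguments": {
  "moves": [
    {"hand": 0,"tx": 0,"ty": 0,"tz": 0,"rx": 0,"ry": 0,"rz": 0},
    {"hand": 0,"tx": 0,"ty": 0,"tz": 0,"rx": 0,"ry": 0,"rz": 0}
  ]
}}

```text
time: 9.32
position: [0.6011, -0.2591, 0.1218]
orientation: [[-0.997, 0.073, -0.001], [0.073, 0.997, 0.001], [0.001, 0.001, -1.0]]
ft_force: [0.0, 0.1, -2.0]
grip_width: 0.034
```

```bash
python3 - <<'E'
from h import *
s=status.observe();i=camera_info("wrist");im=camera("wrist");print(s["position"],s["grip_width"],s["ft_force"],s["time"])
cv2.imwrite("pics/w5.png",im[:,:,::-1])
E
```

```text
[ 0.6011462  -0.25908016  0.12182711] 0.034032330865665726 [ 0.04648206  0.05139369 -1.96130354] 9.3167
```

View pics/w5.png

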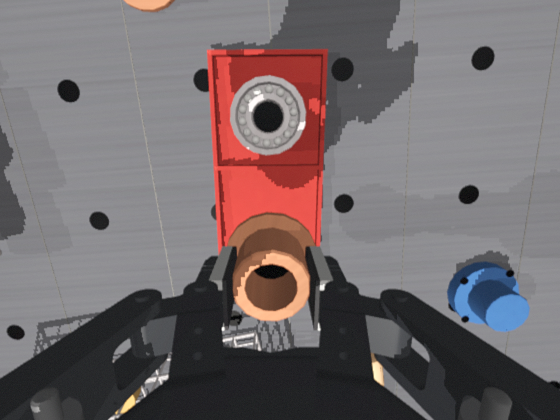

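The bearing sits centred in the near compartment and the bush is held upright over the far one. I'm lowering it.

Emit:
{"name": "send_rows", "arguments": {
  "moves": [
    {"hand": 0,"tx": -0.003,"ty": -0.001,"tz": 0.03,"rx": 0,"ry": 0,"rz": 0},
    {"hand": 0,"tx": 0,"ty": 0,"tz": 0.03,"rx": 0,"ry": 0,"rz": 0},
    {"hand": 0,"tx": 0,"ty": 0,"tz": 0.012,"rx": 0,"ry": 0,"rz": 0},
    {"hand": 0,"tx": 0,"ty": 0,"tz": 0.005,"rx": 0,"ry": 0,"rz": 0},
    {"hand": 0,"tx": 0,"ty": 0,"tz": 0.001,"rx": 0,"ry": 0,"rz": 0},
    {"hand": 0,"tx": 0,"ty": 0,"tz": 0,"rx": 0,"ry": 0,"rz": 0},
    {"hand": 0,"tx": 0,"ty": 0,"tz": 0,"rx": 0,"ry": 0,"rz": 0}
  ]
}}

```text
time: 9.95
position: [0.6057, -0.261, 0.0457]
orientation: [[-0.997, 0.072, 0.002], [0.072, 0.997, -0.001], [-0.002, -0.001, -1.0]]
ft_force: [0.5, -0.4, -1.5]
grip_width: 0.0343
```

Emit:
{"name": "send_rows", "arguments": {
  "moves": [
    {"hand": 0,"tx": 0,"ty": 0,"tz": 0.001,"rx": 0,"ry": 0,"rz": 0},
    {"hand": 0,"tx": 0,"ty": 0,"tz": 0,"rx": 0,"ry": 0,"rz": 0}
  ]
}}

```text
time: 10.12
position: [0.6053, -0.2613, 0.0443]
orientation: [[-0.997, 0.072, 0.002], [0.072, 0.997, -0.001], [-0.002, -0.001, -1.0]]
ft_force: [-0.2, -0.3, -1.6]
grip_width: 0.0344
```

Emit:
{"name": "send_rows", "arguments": {
  "moves": [
    {"hand": 0,"tx": 0,"ty": 0,"tz": 0.001,"rx": 0,"ry": 0,"rz": 0},
    {"hand": 0,"tx": 0,"ty": 0,"tz": 0,"rx": 0,"ry": 0,"rz": 0}
  ]
}}

```text
time: 10.28
position: [0.6047, -0.2612, 0.0425]
orientation: [[-0.997, 0.072, 0.0], [0.072, 0.997, -0.0], [-0.0, -0.0, -1.0]]
ft_force: [0.4, 0.9, -1.7]
grip_width: 0.0339
```

Emit:
{"name": "send_rows", "arguments": {
  "moves": [
    {"hand": 0,"tx": 0,"ty": 0,"tz": 0.001,"rx": 0,"ry": 0,"rz": 0},
    {"hand": 0,"tx": 0,"ty": 0,"tz": 0,"rx": 0,"ry": 0,"rz": 0}
  ]
}}

```text
time: 10.45
position: [0.6047, -0.2612, 0.042]
orientation: [[-0.997, 0.072, -0.0], [0.072, 0.997, -0.0], [0.0, -0.0, -1.0]]
ft_force: [-2.1, 0.7, 2.8]
grip_width: 0.034
```

Emit:
{"name": "send_rows", "arguments": {
  "moves": [
    {"hand": 0,"tx": 0,"ty": 0,"tz": 0.001,"rx": 0,"ry": 0,"rz": 0},
    {"hand": 0,"tx": 0,"ty": 0,"tz": 0,"rx": 0,"ry": 0,"rz": 0}
  ]
}}

```text
time: 10.62
position: [0.6047, -0.2613, 0.0419]
orientation: [[-0.997, 0.072, -0.001], [0.072, 0.997, 0.0], [0.001, 0.0, -1.0]]
ft_force: [-4.3, 1.1, 7.3]
grip_width: 0.0341
```

Touchdown at +7 N. I'm releasing with a small opening so the fingers clear the walls, then lifting and heading to the nut.

Emit:
{"name": "send_rows", "arguments": {
  "moves": [
    {"hand": 0.5,"tx": 0,"ty": 0,"tz": 0,"rx": 0,"ry": 0,"rz": 0},
    {"hand": 0.5,"tx": 0,"ty": 0,"tz": 0,"rx": 0,"ry": 0,"rz": 0},
    {"hand": 0.5,"tx": 0,"ty": 0,"tz": 0,"rx": 0,"ry": 0,"rz": 0},
    {"hand": 0.5,"tx": 0,"ty": 0,"tz": -0.01,"rx": 0,"ry": 0,"rz": 0},
    {"hand": 0.5,"tx": 0,"ty": 0,"tz": -0.03,"rx": 0,"ry": 0,"rz": 0},
    {"hand": 0.5,"tx": 0,"ty": 0,"tz": -0.04,"rx": 0,"ry": 0,"rz": 0},
    {"hand": 0.8,"tx": 0,"ty": 0,"tz": -0.02,"rx": 0,"ry": 0,"rz": 0},
    {"hand": 0.8,"tx": 0.01,"ty": 0.02,"tz": 0,"rx": 0,"ry": 0,"rz": 0},
    {"hand": 0.8,"tx": 0.02,"ty": 0.034,"tz": 0,"rx": 0,"ry": 0,"rz": 0},
    {"hand": 0.8,"tx": 0.02,"ty": 0.034,"tz": 0,"rx": 0,"ry": 0,"rz": 0}
  ]
}}

```text
time: 11.45
position: [0.5619, -0.17, 0.1423]
orientation: [[-0.997, 0.074, 0.004], [0.074, 0.997, -0.001], [-0.004, -0.001, -1.0]]
ft_force: [0.2, 1.4, -0.1]
grip_width: 0.0684
```

Emit:
{"name": "send_rows", "arguments": {
  "moves": [
    {"hand": 0.8,"tx": 0.02,"ty": 0.034,"tz": 0,"rx": 0,"ry": 0,"rz": 0},
    {"hand": 0.8,"tx": 0.02,"ty": 0.034,"tz": 0,"rx": 0,"ry": 0,"rz": 0},
    {"hand": 0.8,"tx": 0.02,"ty": 0.034,"tz": 0,"rx": 0,"ry": 0,"rz": 0},
    {"hand": 0.8,"tx": 0.02,"ty": 0.034,"tz": 0,"rx": 0,"ry": 0,"rz": 0},
    {"hand": 0.8,"tx": 0.02,"ty": 0.034,"tz": 0,"rx": 0,"ry": 0,"rz": 0},
    {"hand": 0.8,"tx": 0.02,"ty": 0.034,"tz": 0,"rx": 0,"ry": 0,"rz": 0},
    {"hand": 0.8,"tx": 0.014,"ty": 0.025,"tz": 0,"rx": 0,"ry": 0,"rz": 0},
    {"hand": 0.8,"tx": 0.006,"ty": 0.012,"tz": 0,"rx": 0,"ry": 0,"rz": 0},
    {"hand": 0.8,"tx": 0,"ty": 0,"tz": 0,"rx": 0,"ry": 0,"rz": 6},
    {"hand": 0.8,"tx": 0,"ty": 0,"tz": 0,"rx": 0,"ry": 0,"rz": 0}
  ]
}}

```text
time: 12.28
position: [0.4387, 0.0819, 0.1409]
orientation: [[-0.984, 0.176, 0.001], [0.176, 0.984, 0.0], [-0.001, 0.0, -1.0]]
ft_force: [0.9, 0.4, -0.0]
grip_width: 0.0682
```

```bash
python3 - <<'E'
from h import *
s=status.observe();i=camera_info("wrist");im=camera("wrist");print(s["position"],s["orientation"][:2,:2],s["grip_width"],s["ft_force"],s["time"])
print(proj(i,(.439,.081,.028)))
cv2.imwrite("pics/w6.png",im[:,:,::-1])
E
```

```text
[0.43865795 0.08185407 0.14093457] [[-0.98445688  0.17562257]
 [ 0.17562271  0.98445755]] 0.06820349417566733 [ 0.90035932  0.36417505 -0.01112453] 12.2833
[270.65005183 211.99399037]
```

View pics/w6.png

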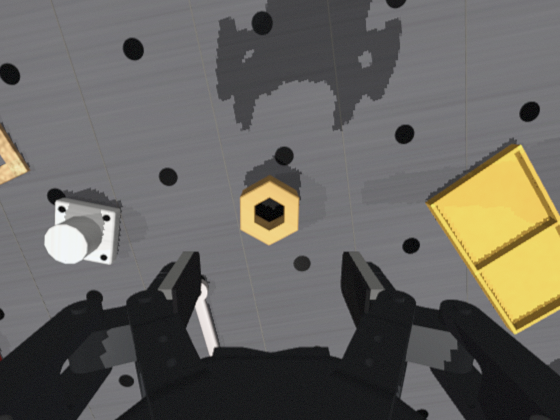

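The nut is at (270,211) with its flats vertical in the picture, square to the jaws. Descending and gripping.

Emit:
{"name": "send_rows", "arguments": {
  "moves": [
    {"hand": 0.8,"tx": 0,"ty": 0,"tz": 0.035,"rx": 0,"ry": 0,"rz": 0},
    {"hand": 0.8,"tx": 0,"ty": 0,"tz": 0.035,"rx": 0,"ry": 0,"rz": 0},
    {"hand": 0.8,"tx": 0,"ty": 0,"tz": 0.025,"rx": 0,"ry": 0,"rz": 0},
    {"hand": 0.8,"tx": 0,"ty": 0,"tz": 0.011,"rx": 0,"ry": 0,"rz": 0},
    {"hand": 0.8,"tx": 0,"ty": 0,"tz": 0,"rx": 0,"ry": 0,"rz": 0},
    {"hand": 0,"tx": 0,"ty": 0,"tz": 0,"rx": 0,"ry": 0,"rz": 0},
    {"hand": 0,"tx": 0,"ty": 0,"tz": 0,"rx": 0,"ry": 0,"rz": 0},
    {"hand": 0,"tx": 0,"ty": 0,"tz": 0,"rx": 0,"ry": 0,"rz": 0},
    {"hand": 0,"tx": 0,"ty": 0,"tz": 0,"rx": 0,"ry": 0,"rz": 0},
    {"hand": 0,"tx": 0,"ty": 0,"tz": 0,"rx": 0,"ry": 0,"rz": 0}
  ]
}}

```text
time: 13.17
position: [0.4406, 0.0807, 0.0358]
orientation: [[-0.984, 0.176, 0.004], [0.176, 0.984, -0.0], [-0.004, 0.0, -1.0]]
ft_force: [0.0, -0.3, 4.0]
grip_width: 0.0449
```

Emit:
{"name": "send_rows", "arguments": {
  "moves": [
    {"hand": 0,"tx": 0,"ty": 0,"tz": -0.02,"rx": 0,"ry": 0,"rz": 0},
    {"hand": 0,"tx": 0,"ty": 0,"tz": -0.035,"rx": 0,"ry": 0,"rz": 0},
    {"hand": 0,"tx": 0,"ty": 0,"tz": -0.03,"rx": 0,"ry": 0,"rz": 0},
    {"hand": 0,"tx": 0,"ty": 0,"tz": 0,"rx": 0,"ry": 0,"rz": -6.3},
    {"hand": 0,"tx": 0,"ty": 0,"tz": 0,"rx": 0,"ry": 0,"rz": -6.3},
    {"hand": 0,"tx": 0,"ty": 0,"tz": 0,"rx": 0,"ry": 0,"rz": -6.3},
    {"hand": 0,"tx": 0,"ty": 0,"tz": 0,"rx": 0,"ry": 0,"rz": -6.3},
    {"hand": 0,"tx": 0,"ty": 0,"tz": 0,"rx": 0,"ry": 0,"rz": -6.3},
    {"hand": 0,"tx": 0,"ty": 0,"tz": 0,"rx": 0,"ry": 0,"rz": -6.3}
  ]
}}

```text
time: 13.92
position: [0.4385, 0.0809, 0.1193]
orientation: [[-0.883, -0.469, -0.0], [-0.469, 0.883, 0.0], [0.0, 0.0, -1.0]]
ft_force: [-0.6, -0.2, -1.6]
grip_width: 0.0445
```

Emit:
{"name": "send_rows", "arguments": {
  "moves": [
    {"hand": 0,"tx": -0.015,"ty": 0.011,"tz": 0,"rx": 0,"ry": 0,"rz": 0},
    {"hand": 0,"tx": -0.028,"ty": 0.021,"tz": 0,"rx": 0,"ry": 0,"rz": 0},
    {"hand": 0,"tx": -0.028,"ty": 0.021,"tz": 0,"rx": 0,"ry": 0,"rz": 0},
    {"hand": 0,"tx": -0.028,"ty": 0.021,"tz": 0,"rx": 0,"ry": 0,"rz": 0},
    {"hand": 0,"tx": -0.028,"ty": 0.021,"tz": 0,"rx": 0,"ry": 0,"rz": 0},
    {"hand": 0,"tx": -0.028,"ty": 0.021,"tz": 0,"rx": 0,"ry": 0,"rz": 0},
    {"hand": 0,"tx": -0.024,"ty": 0.017,"tz": 0,"rx": 0,"ry": 0,"rz": 0},
    {"hand": 0,"tx": -0.015,"ty": 0.01,"tz": 0,"rx": 0,"ry": 0,"rz": 0},
    {"hand": 0,"tx": -0.005,"ty": 0.005,"tz": 0,"rx": 0,"ry": 0,"rz": 0},
    {"hand": 0,"tx": 0,"ty": 0,"tz": 0,"rx": 0,"ry": 0,"rz": 0}
  ]
}}

```text
time: 14.75
position: [0.5465, 0.3056, 0.1192]
orientation: [[-0.885, -0.466, -0.0], [-0.466, 0.885, 0.0], [-0.0, 0.0, -1.0]]
ft_force: [-0.5, -1.0, -1.7]
grip_width: 0.0449
```

```bash
python3 - <<'E'
from h import *
s=status.observe();i=camera_info("wrist");im=camera("wrist");print(s["position"],s["orientation"][:2,:2],s["grip_width"],s["ft_force"],s["time"])
print(proj(i,(.5485,.3043,.01)),proj(i,(.4785,.2677,.01)))
cv2.imwrite("pics/w7.png",im[:,:,::-1])
E
```

```text
[0.54649676 0.3056181  0.11920182] [[-0.88486246 -0.46585237]
 [-0.46585236  0.88486244]] 0.04491695890892103 [-0.47840491 -1.01242101 -1.73970089] 14.75
[269.13948084 215.07493246] [269.39899398 108.23826238]
```

View pics/w7.png

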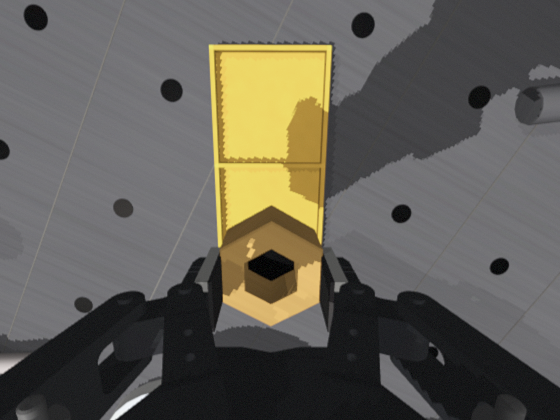

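The nut is held flat and centred between the tray walls (210/333 px, mid 271). Lowering.

Emit:
{"name": "send_rows", "arguments": {
  "moves": [
    {"hand": 0,"tx": -0.001,"ty": -0.001,"tz": 0.03,"rx": 0,"ry": 0,"rz": 0},
    {"hand": 0,"tx": 0,"ty": 0,"tz": 0.03,"rx": 0,"ry": 0,"rz": 0},
    {"hand": 0,"tx": 0,"ty": 0,"tz": 0.013,"rx": 0,"ry": 0,"rz": 0},
    {"hand": 0,"tx": 0,"ty": 0,"tz": 0.005,"rx": 0,"ry": 0,"rz": 0},
    {"hand": 0,"tx": 0,"ty": 0,"tz": 0.001,"rx": 0,"ry": 0,"rz": 0},
    {"hand": 0,"tx": 0,"ty": 0,"tz": 0,"rx": 0,"ry": 0,"rz": 0},
    {"hand": 0,"tx": 0,"ty": 0,"tz": 0,"rx": 0,"ry": 0,"rz": 0}
  ]
}}

```text
time: 15.38
position: [0.549, 0.304, 0.0418]
orientation: [[-0.886, -0.464, 0.003], [-0.464, 0.886, 0.001], [-0.003, -0.0, -1.0]]
ft_force: [-0.2, 0.2, -1.3]
grip_width: 0.0447
```

Emit:
{"name": "send_rows", "arguments": {
  "moves": [
    {"hand": 0,"tx": 0,"ty": 0,"tz": 0.001,"rx": 0,"ry": 0,"rz": 0},
    {"hand": 0,"tx": 0,"ty": 0,"tz": 0,"rx": 0,"ry": 0,"rz": 0}
  ]
}}

```text
time: 15.55
position: [0.5487, 0.3042, 0.0404]
orientation: [[-0.886, -0.464, 0.002], [-0.464, 0.886, 0.001], [-0.002, -0.0, -1.0]]
ft_force: [0.1, -0.2, -1.8]
grip_width: 0.0449
```

Emit:
{"name": "send_rows", "arguments": {
  "moves": [
    {"hand": 0,"tx": 0,"ty": 0,"tz": 0.001,"rx": 0,"ry": 0,"rz": 0},
    {"hand": 0,"tx": 0,"ty": 0,"tz": 0,"rx": 0,"ry": 0,"rz": 0}
  ]
}}

```text
time: 15.72
position: [0.548, 0.304, 0.0385]
orientation: [[-0.886, -0.464, 0.0], [-0.464, 0.886, 0.0], [-0.0, -0.0, -1.0]]
ft_force: [0.5, 0.4, -1.5]
grip_width: 0.0444
```

Emit:
{"name": "send_rows", "arguments": {
  "moves": [
    {"hand": 0,"tx": 0,"ty": 0,"tz": 0.001,"rx": 0,"ry": 0,"rz": 0},
    {"hand": 0,"tx": 0,"ty": 0,"tz": 0,"rx": 0,"ry": 0,"rz": 0}
  ]
}}

```text
time: 15.88
position: [0.5481, 0.304, 0.0378]
orientation: [[-0.886, -0.464, 0.0], [-0.464, 0.886, 0.0], [-0.0, -0.0, -1.0]]
ft_force: [-1.4, -0.4, 1.7]
grip_width: 0.0443
```

Emit:
{"name": "send_rows", "arguments": {
  "moves": [
    {"hand": 0,"tx": 0,"ty": 0,"tz": 0.0005,"rx": 0,"ry": 0,"rz": 0},
    {"hand": 0,"tx": 0,"ty": 0,"tz": 0,"rx": 0,"ry": 0,"rz": 0}
  ]
}}

```text
time: 16.05
position: [0.5481, 0.304, 0.0378]
orientation: [[-0.886, -0.464, -0.0], [-0.464, 0.886, -0.0], [0.0, -0.0, -1.0]]
ft_force: [-2.5, -0.5, 4.7]
grip_width: 0.0447
```

Touchdown at +5 N. I'm releasing, lifting, and going to the square cap.

Emit:
{"name": "send_rows", "arguments": {
  "moves": [
    {"hand": 0.68,"tx": 0,"ty": 0,"tz": 0,"rx": 0,"ry": 0,"rz": 0},
    {"hand": 0.68,"tx": 0,"ty": 0,"tz": 0,"rx": 0,"ry": 0,"rz": 0},
    {"hand": 0.68,"tx": 0,"ty": 0,"tz": 0,"rx": 0,"ry": 0,"rz": 0},
    {"hand": 0.68,"tx": 0,"ty": 0,"tz": -0.01,"rx": 0,"ry": 0,"rz": 0},
    {"hand": 0.68,"tx": 0,"ty": 0,"tz": -0.03,"rx": 0,"ry": 0,"rz": 0},
    {"hand": 0.68,"tx": 0,"ty": 0,"tz": -0.04,"rx": 0,"ry": 0,"rz": 0},
    {"hand": 0.8,"tx": 0,"ty": 0,"tz": -0.02,"rx": 0,"ry": 0,"rz": 0},
    {"hand": 0.8,"tx": 0.015,"ty": -0.015,"tz": 0,"rx": 0,"ry": 0,"rz": 0},
    {"hand": 0.8,"tx": 0.026,"ty": -0.027,"tz": 0,"rx": 0,"ry": 0,"rz": 0},
    {"hand": 0.8,"tx": 0.026,"ty": -0.027,"tz": 0,"rx": 0,"ry": 0,"rz": 0}
  ]
}}

```text
time: 16.88
position: [0.5212, 0.2117, 0.1388]
orientation: [[-0.885, -0.466, 0.004], [-0.466, 0.885, 0.001], [-0.003, -0.001, -1.0]]
ft_force: [0.4, -0.6, -0.1]
grip_width: 0.0682
```

Emit:
{"name": "send_rows", "arguments": {
  "moves": [
    {"hand": 0.8,"tx": 0.026,"ty": -0.027,"tz": 0,"rx": 0,"ry": 0,"rz": 0},
    {"hand": 0.8,"tx": 0.026,"ty": -0.027,"tz": 0,"rx": 0,"ry": 0,"rz": 0},
    {"hand": 0.8,"tx": 0.026,"ty": -0.027,"tz": 0,"rx": 0,"ry": 0,"rz": 0},
    {"hand": 0.8,"tx": 0.026,"ty": -0.027,"tz": 0,"rx": 0,"ry": 0,"rz": 0},
    {"hand": 0.8,"tx": 0.026,"ty": -0.027,"tz": 0,"rx": 0,"ry": 0,"rz": 0},
    {"hand": 0.8,"tx": 0.026,"ty": -0.027,"tz": 0,"rx": 0,"ry": 0,"rz": 0},
    {"hand": 0.8,"tx": 0.026,"ty": -0.027,"tz": 0,"rx": 0,"ry": 0,"rz": 0},
    {"hand": 0.8,"tx": 0.02,"ty": -0.018,"tz": 0,"rx": 0,"ry": 0,"rz": 0},
    {"hand": 0.8,"tx": 0.01,"ty": -0.011,"tz": 0,"rx": 0,"ry": 0,"rz": 0},
    {"hand": 0.8,"tx": 0,"ty": 0,"tz": 0,"rx": 0,"ry": 0,"rz": 0}
  ]
}}

```text
time: 17.72
position: [0.4335, -0.0824, 0.1376]
orientation: [[-0.888, -0.461, 0.001], [-0.461, 0.888, -0.001], [-0.0, -0.002, -1.0]]
ft_force: [0.1, 0.3, 0.1]
grip_width: 0.0683
```

```bash
python3 - <<'E'
from h import *
s=status.observe();i=camera_info("wrist");im=camera("wrist");print(s["position"],s["orientation"][:2,:2],s["grip_width"],s["ft_force"],s["time"])
print(proj(i,(.434,-.0795,.036)))
cv2.imwrite("pics/w8.png",im[:,:,::-1])
np.savez("w8.npz",im=im,**i)
E
```

```text
[ 0.43351738 -0.08243422  0.13759916] [[-0.88760072 -0.46061238]
 [-0.46061358  0.88759963]] 0.06825222237707189 [0.08661467 0.33597529 0.14380177] 17.7167
[275.35509085 218.77118102]
```

View pics/w8.png

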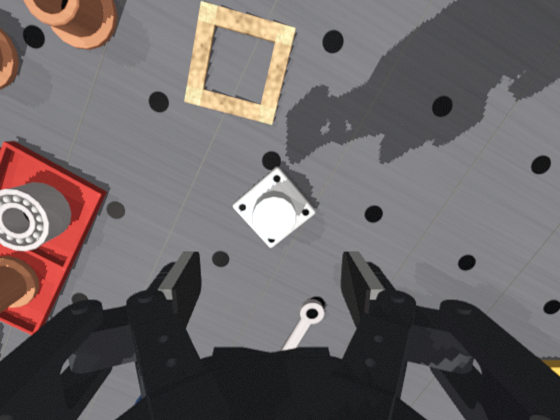

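The square cap's boss is at (274,218) and its foot corners at (276,168), (317,211), (273,248) and (233,207). All three placed parts look right. I'll correct ty by +2 mm, descend and grip.

Emit:
{"name": "send_rows", "arguments": {
  "moves": [
    {"hand": 0.7,"tx": 0,"ty": 0.002,"tz": 0.035,"rx": 0,"ry": 0,"rz": 0},
    {"hand": 0.7,"tx": 0,"ty": 0,"tz": 0.03,"rx": 0,"ry": 0,"rz": 0},
    {"hand": 0.7,"tx": 0,"ty": 0,"tz": 0.02,"rx": 0,"ry": 0,"rz": 0},
    {"hand": 0.7,"tx": 0,"ty": 0,"tz": 0.009,"rx": 0,"ry": 0,"rz": 0},
    {"hand": 0.7,"tx": 0,"ty": 0,"tz": 0,"rx": 0,"ry": 0,"rz": 0},
    {"hand": 0,"tx": 0,"ty": 0,"tz": 0,"rx": 0,"ry": 0,"rz": 0},
    {"hand": 0,"tx": 0,"ty": 0,"tz": 0,"rx": 0,"ry": 0,"rz": 0},
    {"hand": 0,"tx": 0,"ty": 0,"tz": 0,"rx": 0,"ry": 0,"rz": 0},
    {"hand": 0,"tx": 0,"ty": 0,"tz": 0,"rx": 0,"ry": 0,"rz": 0},
    {"hand": 0,"tx": 0,"ty": 0,"tz": 0,"rx": 0,"ry": 0,"rz": 0}
  ]
}}

```text
time: 18.6
position: [0.4349, -0.0784, 0.0447]
orientation: [[-0.886, -0.464, 0.004], [-0.464, 0.886, -0.001], [-0.003, -0.003, -1.0]]
ft_force: [0.4, 1.3, 7.1]
grip_width: 0.0317
```

```bash
python3 - <<'E'
from h import *
s=status.observe();print(s["position"],s["grip_width"],s["ft_force"],s["joint_positions"].round(2))
d=np.load("w8.npz");i={k:d[k] for k in("vertical_fov","cx","cy","R","t")}
c=[onz(i,q,.012)[:2] for q in((276,168),(317,211),(273,248),(233,207))]
for k in range(4):v=c[(k+1)%4]-c[k];print(np.linalg.norm(v).round(4),np.degrees(np.arctan2(v[1],v[0]))%90)
print(sum(c)/4)
E
```

```text
[ 0.43494063 -0.07842005  0.04473305] 0.031744569099640886 [0.4478931  1.34027305 7.06586672] [-0.34  0.14  2.17  0.    0.83 -2.39]
0.0495 71.19022625511165
0.0492 69.76050544035283
0.0494 69.66882169725696
0.0479 69.87592963979966
[ 0.43356267 -0.07991194]
```

Emit:
{"name": "send_rows", "arguments": {
  "moves": [
    {"hand": 0,"tx": 0,"ty": 0,"tz": -0.02,"rx": 0,"ry": 0,"rz": 0},
    {"hand": 0,"tx": 0,"ty": 0,"tz": -0.035,"rx": 0,"ry": 0,"rz": 0},
    {"hand": 0,"tx": 0,"ty": 0,"tz": -0.03,"rx": 0,"ry": 0,"rz": 0},
    {"hand": 0,"tx": 0,"ty": 0,"tz": 0,"rx": 0,"ry": 0,"rz": 6.1},
    {"hand": 0,"tx": 0,"ty": 0,"tz": 0,"rx": 0,"ry": 0,"rz": 6.1},
    {"hand": 0,"tx": 0,"ty": 0,"tz": 0,"rx": 0,"ry": 0,"rz": 6.1},
    {"hand": 0,"tx": 0,"ty": 0,"tz": 0,"rx": 0,"ry": 0,"rz": 6.1},
    {"hand": 0,"tx": 0,"ty": 0,"tz": 0,"rx": 0,"ry": 0,"rz": 6.1},
    {"hand": 0,"tx": 0,"ty": 0,"tz": 0,"rx": 0,"ry": 0,"rz": 6.1},
    {"hand": 0,"tx": 0,"ty": 0,"tz": 0,"rx": 0,"ry": 0,"rz": 6.1}
  ]
}}

```text
time: 19.43
position: [0.4327, -0.078, 0.1279]
orientation: [[-0.964, 0.265, 0.0], [0.265, 0.964, -0.0], [-0.0, -0.0, -1.0]]
ft_force: [0.5, 0.3, -2.1]
grip_width: 0.0319
```

Emit:
{"name": "send_rows", "arguments": {
  "moves": [
    {"hand": 0,"tx": 0.002,"ty": 0.02,"tz": 0,"rx": 0,"ry": 0,"rz": 0},
    {"hand": 0,"tx": 0.005,"ty": 0.038,"tz": 0,"rx": 0,"ry": 0,"rz": 0},
    {"hand": 0,"tx": 0.005,"ty": 0.038,"tz": 0,"rx": 0,"ry": 0,"rz": 0},
    {"hand": 0,"tx": 0.005,"ty": 0.038,"tz": 0,"rx": 0,"ry": 0,"rz": 0},
    {"hand": 0,"tx": 0.005,"ty": 0.038,"tz": 0,"rx": 0,"ry": 0,"rz": 0},
    {"hand": 0,"tx": 0.005,"ty": 0.038,"tz": 0,"rx": 0,"ry": 0,"rz": 0},
    {"hand": 0,"tx": 0.005,"ty": 0.038,"tz": 0,"rx": 0,"ry": 0,"rz": 0},
    {"hand": 0,"tx": 0.005,"ty": 0.038,"tz": 0,"rx": 0,"ry": 0,"rz": 0},
    {"hand": 0,"tx": 0.005,"ty": 0.035,"tz": 0,"rx": 0,"ry": 0,"rz": 0},
    {"hand": 0,"tx": 0.003,"ty": 0.02,"tz": 0,"rx": 0,"ry": 0,"rz": 0}
  ]
}}

```text
time: 20.27
position: [0.4782, 0.2665, 0.1283]
orientation: [[-0.966, 0.258, 0.002], [0.258, 0.966, 0.002], [-0.001, 0.002, -1.0]]
ft_force: [0.0, -0.1, -2.8]
grip_width: 0.0318
```

Emit:
{"name": "send_rows", "arguments": {
  "moves": [
    {"hand": 0,"tx": 0.001,"ty": 0.005,"tz": 0,"rx": 0,"ry": 0,"rz": 0},
    {"hand": 0,"tx": 0,"ty": 0,"tz": 0,"rx": 0,"ry": 0,"rz": 0},
    {"hand": 0,"tx": 0,"ty": 0,"tz": 0,"rx": 0,"ry": 0,"rz": 0}
  ]
}}

```text
time: 20.52
position: [0.4778, 0.2673, 0.1275]
orientation: [[-0.966, 0.259, -0.001], [0.259, 0.966, -0.001], [0.001, -0.001, -1.0]]
ft_force: [-0.3, -0.5, -1.1]
grip_width: 0.0316
```

```bash
python3 - <<'E'
from h import *
s=status.observe();i=camera_info("wrist");im=camera("wrist");print(s["position"],s["orientation"][:2,:2],s["grip_width"],s["ft_force"],s["time"])
print(proj(i,(.4785,.2677,.01)))
cv2.imwrite("pics/w9.png",im[:,:,::-1])
E
```

```text
[0.47783148 0.26725104 0.12745492] [[-0.96585448  0.25908347]
 [ 0.25908453  0.96585383]] 0.03159399009184259 [-0.31983683 -0.47650529 -1.13926765] 20.5167
[272.54967014 210.58642714]
```

View pics/w9.png

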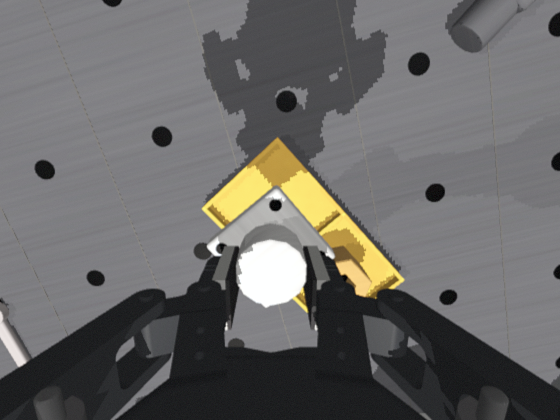

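The foot edges are aligned with the tray and centred on the near compartment (centre about (272,211)). The nut is in its own compartment. Lowering.

Emit:
{"name": "send_rows", "arguments": {
  "moves": [
    {"hand": 0,"tx": 0,"ty": 0,"tz": 0.03,"rx": 0,"ry": 0,"rz": 0},
    {"hand": 0,"tx": 0,"ty": 0,"tz": 0.03,"rx": 0,"ry": 0,"rz": 0},
    {"hand": 0,"tx": 0,"ty": 0,"tz": 0.012,"rx": 0,"ry": 0,"rz": 0},
    {"hand": 0,"tx": 0,"ty": 0,"tz": 0.004,"rx": 0,"ry": 0,"rz": 0},
    {"hand": 0,"tx": 0,"ty": 0,"tz": 0.001,"rx": 0,"ry": 0,"rz": 0},
    {"hand": 0,"tx": 0,"ty": 0,"tz": 0.001,"rx": 0,"ry": 0,"rz": 0},
    {"hand": 0,"tx": 0,"ty": 0,"tz": 0,"rx": 0,"ry": 0,"rz": 0},
    {"hand": 0,"tx": 0,"ty": 0,"tz": 0,"rx": 0,"ry": 0,"rz": 0}
  ]
}}

```text
time: 21.23
position: [0.4798, 0.2685, 0.0515]
orientation: [[-0.966, 0.26, 0.003], [0.26, 0.966, 0.001], [-0.003, 0.002, -1.0]]
ft_force: [-0.5, 0.2, -1.7]
grip_width: 0.0315
```

Emit:
{"name": "send_rows", "arguments": {
  "moves": [
    {"hand": 0,"tx": 0,"ty": 0,"tz": 0.001,"rx": 0,"ry": 0,"rz": 0},
    {"hand": 0,"tx": 0,"ty": 0,"tz": 0,"rx": 0,"ry": 0,"rz": 0}
  ]
}}

```text
time: 21.4
position: [0.479, 0.2683, 0.0497]
orientation: [[-0.966, 0.259, 0.002], [0.259, 0.966, 0.001], [-0.001, 0.001, -1.0]]
ft_force: [0.2, -1.0, -1.6]
grip_width: 0.0316
```

Emit:
{"name": "send_rows", "arguments": {
  "moves": [
    {"hand": 0,"tx": 0,"ty": 0,"tz": 0.001,"rx": 0,"ry": 0,"rz": 0},
    {"hand": 0,"tx": 0,"ty": 0,"tz": 0,"rx": 0,"ry": 0,"rz": 0}
  ]
}}

```text
time: 21.57
position: [0.4784, 0.2681, 0.0479]
orientation: [[-0.966, 0.259, 0.0], [0.259, 0.966, 0.0], [-0.0, 0.0, -1.0]]
ft_force: [-0.5, 0.4, -1.2]
grip_width: 0.0317
```

Emit:
{"name": "send_rows", "arguments": {
  "moves": [
    {"hand": 0,"tx": 0,"ty": 0,"tz": 0.001,"rx": 0,"ry": 0,"rz": 0},
    {"hand": 0,"tx": 0,"ty": 0,"tz": 0,"rx": 0,"ry": 0,"rz": 0}
  ]
}}

```text
time: 21.73
position: [0.4785, 0.2682, 0.0469]
orientation: [[-0.966, 0.259, 0.0], [0.259, 0.966, 0.0], [-0.0, 0.0, -1.0]]
ft_force: [-0.3, 0.4, -0.6]
grip_width: 0.0319
```

Emit:
{"name": "send_rows", "arguments": {
  "moves": [
    {"hand": 0,"tx": 0,"ty": 0,"tz": 0.0005,"rx": 0,"ry": 0,"rz": 0},
    {"hand": 0,"tx": 0,"ty": 0,"tz": 0,"rx": 0,"ry": 0,"rz": 0}
  ]
}}

```text
time: 21.9
position: [0.4785, 0.2682, 0.0468]
orientation: [[-0.966, 0.26, -0.0], [0.26, 0.966, 0.0], [0.0, -0.0, -1.0]]
ft_force: [-1.5, 0.2, 3.8]
grip_width: 0.0318
```

Contact at the expected height. I'm releasing, lifting, and backing off with a clear view.

Emit:
{"name": "send_rows", "arguments": {
  "moves": [
    {"hand": 0.5,"tx": 0,"ty": 0,"tz": 0,"rx": 0,"ry": 0,"rz": 0},
    {"hand": 0.5,"tx": 0,"ty": 0,"tz": 0,"rx": 0,"ry": 0,"rz": 0},
    {"hand": 0.5,"tx": 0,"ty": 0,"tz": 0,"rx": 0,"ry": 0,"rz": 0},
    {"hand": 0.5,"tx": 0,"ty": 0,"tz": -0.01,"rx": 0,"ry": 0,"rz": 0},
    {"hand": 0.5,"tx": 0,"ty": 0,"tz": -0.03,"rx": 0,"ry": 0,"rz": 0},
    {"hand": 0.5,"tx": 0,"ty": 0,"tz": -0.04,"rx": 0,"ry": 0,"rz": 0},
    {"hand": 0.5,"tx": 0,"ty": 0,"tz": -0.04,"rx": 0,"ry": 0,"rz": 0},
    {"hand": 0.5,"tx": 0,"ty": 0,"tz": -0.04,"rx": 0,"ry": 0,"rz": 0},
    {"hand": 0.5,"tx": 0,"ty": 0,"tz": -0.03,"rx": 0,"ry": 0,"rz": 0},
    {"hand": 0.5,"tx": 0,"ty": 0,"tz": 0,"rx": 0,"ry": 0,"rz": 0}
  ]
}}

```text
time: 22.73
position: [0.4831, 0.27, 0.2463]
orientation: [[-0.966, 0.259, 0.016], [0.26, 0.966, 0.006], [-0.014, 0.01, -1.0]]
ft_force: [0.7, -0.1, 1.1]
grip_width: 0.0428
```

Emit:
{"name": "send_rows", "arguments": {
  "moves": [
    {"hand": 0.5,"tx": 0,"ty": 0,"tz": 0,"rx": 0,"ry": 0,"rz": 0},
    {"hand": 0.5,"tx": 0,"ty": 0,"tz": 0,"rx": 0,"ry": 0,"rz": 0}
  ]
}}

```text
time: 22.9
position: [0.478, 0.2678, 0.2362]
orientation: [[-0.966, 0.26, -0.0], [0.26, 0.966, -0.0], [0.0, -0.0, -1.0]]
ft_force: [-0.2, -0.7, 0.0]
grip_width: 0.043
```

```bash
python3 - <<'E'
from h import *
s=status.observe();print(s["position"],s["ft_force"],s["time"])
w,sc,sd=camera("wrist"),camera("scene"),camera("side")
a=np.hstack([cv2.resize(x,(400,300)) for x in (w[120:420:,100:500],sc[90:390,100:500])])
b=np.hstack([cv2.resize(x,(400,300)) for x in (sd[90:390,120:520],cv2.resize(sc[130:230,110:245],(400,300)))])
cv2.imwrite("pics/f.png",np.vstack([a,b])[:,:,::-1])
E
```

```text
[0.47795052 0.26781938 0.23619686] [-0.20478373 -0.70276191  0.02176585] 22.9
```

View pics/f.png

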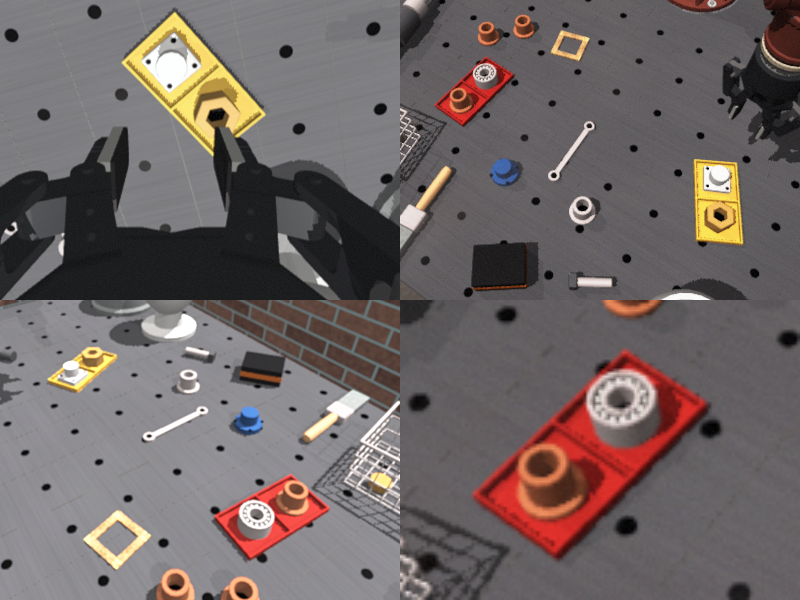

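All four parts lie flat and clear of the walls in their compartments. The steel bush, the blue cap and the two other bronze bushes are where they started. Handing in.

```bash
python3 -c "
from bench import order
print(order.finish_job())"
```

```text
the job is handed in; nothing more can be done
None
```

Both kits are made up and the job is handed in, at about 23 s on the robot's clock (limit 93 s).

- **Red tray:** the bearing is in the compartment nearer the robot. The bronze bush is in the far one; it was the one of the three farthest to the robot's left (y ≈ -0.07).
- **Yellow tray:** the square cap is in the compartment nearer the robot, with its foot aligned to the tray. The brass nut is in the far one.

I lowered each part in 1 mm steps or less until it touched down at 4–7 N, then released it.

The last pictures from all three cameras show every part flat, upright and clear of the walls. The silver-grey bush, the blue cap and the other two bronze bushes stand where they were, and the gripper is 0.2 m up and touching nothing.

Two readings disagreed with the description:
- **Grip width:** the fingers read 1–2 mm less than the parts' stated sizes throughout.
- **Upward force:** I saw 4–7 N upward while gripping the bush, nut and cap. The cause is not confirmed, but the fingertips may have touched the flange or foot. It is well under the limits, and the pictures show no sign of harm.

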